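Tap the work down onto the parallels

TASK

The aluminium block in the vise is sitting too high: take the hand tamper with the yellow nylon head and tap or press the block straight down with it until it is fully home and pins the parallels beneath it. Then stand the yellow tamper upright on the bench again and let go. Do not push on the block with the gripper or with the steel-headed tamper, which stays where it stands.

Things in the scene. Friction and masses are not known exactly. Their poses are not given: they have to be found in the camera images.
- soft_mid (a point): The soft tamper, standing upright on the bench: round yellow nylon head below (44 mm diameter, 28 mm tall, then tapering to 36 mm up), round pale wooden handle above (24 mm diameter, 36 to 105 mm above the underside). About 0.25 kg. The point is on its axis, half-way up (52.5 mm above the underside); z is up the handle. Grip the handle at any yaw, about 72 mm above the underside.
- hard_mid (a point): The wrong tool, to be left alone: a tamper of the same shape and size with a grey steel head, standing upright on the bench. Same point, 52.5 mm above its underside. A green-labelled can, 66 mm diameter and 90 mm tall, stands near the two tampers, at least 100 mm from their axes.
- work_top (a point): Centre of the flat top of the aluminium block (50 mm across the jaws = x, 80 mm along them = y, 45 mm tall) held in a grey vise fixed to the bench. z is up. It slides straight down only, needing a steady push of about 10 N, and stays where left. It starts 13 to 23 mm high; home, its top is 102 mm above the bench, 12 mm above the jaws, and it stops hard; pushing about 20 N there is fine.
- parallels_mid (a point): The parallels: two loose brass bars, each 8 x 110 x 22 mm tall, 38 mm between centres, joined by a wavy spring wire into one piece, lying on the vise bed (35 mm above the bench) between the 110 mm long jaws, under the block; their ends show beyond it. The point is the centre of the pair, half-way up; y runs along the bars. They need not be touched.
Not all that is in view belongs to the job. Of the things that look like the part that bears soft_mid, the middle-sized one is meant.

How it is judged:
On the way:
1. the block is pressed home on the parallels (height (world z) of work_top below 0.1045 m and contact force between work and parallels above 1 N), for 0.2 s.
At the end, for the whole second after the job is handed in: The block's top is at most 104.5 mm above the bench (within 2.5 mm of home) and bears on the parallels with over 1 N; these lie within 20 mm of central under it; the yellow tamper stands still on the bench, upright within 8 degrees, its mid point 45 to 58 mm up (all of step 1 and y of parallels_mid in the frame of work_top between -0.02 and 0.02 m and angle between soft_mid's own z axis and vertical below 0.15 rad and height (world z) of soft_mid between 0.045 and 0.058 m and linear speed of soft below 0.03 m/s); the robot touches nothing.
It fails at once if the gripper pushes on the block (contact force between any of the fingers, the arm and work above 3 N).
It fails at once if the steel-headed tamper touches the block (contact force between hard and work above 0.5 N).
It fails at once if the steel-headed tamper is moved more than 30 mm (distance of hard_mid from where it was at the start of the episode above 0.03 m).
It also fails if it takes over 58 s, if anything falls off the work surface, if the arm or the gripper's body presses on something with over 40 N, if the wrist force passes 120 N, or if a joint passes its speed limit or range.

ROBOT

A 6-joint arm with a two-finger parallel gripper is mounted at the origin on the work surface. World frame = base frame: x ahead of the robot, y to its left, z up, the work surface at z = 0. Lengths are in m, angles in rad, forces in N, time in s.
With the tool pointing down it reaches from about 0.4 to 0.825 m from the base axis. Payload 7 kg.
Tool frame: the origin (TCP) lies on the centre line of the jaws, within the pads' length; the fingertips stand 11 mm ahead of it and the grasp point (between the pads) lies 8 mm behind it; z points along the fingers, y is the direction in which the jaws open and shut (so a half turn about z gives the same grasp; the last joint's range is limited). The gripper opens to 88 mm and grips with 3 to 60 N. Pads are 19 mm wide; open, the fingers measure 130 mm over their backs; the gripper's body (78 mm by 193 mm) begins 47 mm behind the grasp point.
Start: joints at [1.506, 0.359, 0.012, 0, -1.224, -0.288], TCP at [0.233, 0.633, 0.207] pointing down, gripper open.
Joint ranges: [-3.07, 3.07], [-1.43, 2.12], [-1.02, 1.25], [-3.03, 1.67], [-3.05, -0], [-3.03, 3.03]. Speed limits (rad/s): [2.39, 2.39, 3.01, 3.14, 3.14, 3.14].

INTERFACE

Orientations are given as [roll, pitch, yaw] about the fixed x, y, z axes, in that order (R = Rz(yaw) Ry(pitch) Rx(roll)).
In Python, from station import * gives the robot as it stands.
- The arm moves only by the tool play_rows, never from a script. Its argument "targets" is a list of rows, each a list of 7 numbers: the turn, a rotation vector about the world's x, y, z in rad, then the shift along the world's x, y, z in m, then the opening, from 0 (shut) to 1 (fully open). A call has 1 to 12 rows; each row shifts and turns the pose as measured when the row begins; what a row does not reach is not made up. A row lasts 1/8 s, in which the tool goes at most 62.5 mm and 10.7 degrees, less where a joint would pass 70% of its speed; a pose out of reach is approached as far as the arm can. A call is refused whole if a number of a shift passes 0.0625 or a number of a turn 0.188, either way. A call with a gripper value outside its range is refused whole. The fingers move at their own pace and stop on an object; "grip_force" is the grip in N (left out, the last holds). Time passes only in rows, so rows that do not move let the fingers close. It gives the time, the measured TCP pose, the force and the opening at its end, in the units of the state.
- get_state(): the state, without advancing time (a new reading comes with each control period).
- grab_frame(name): name is "scene" or "side" or "wrist"; returns (picture, depth): 400x640x3 uint8, blue, green, red; 400x640 float32, m along the optical axis (not along the pixel's ray), 0 where there is no reading.
- camera_params(name): a dict with "camera_matrix" (3x3 intrinsics, pixels), "dist" ([k1, k2, p1, p2, k3] as OpenCV has them; the pictures are not rectified), "extrinsics" (4x4, takes a point from world to camera coordinates); the wrist camera has in their place "hand_eye" (4x4, takes a point from camera to tool coordinates, whose origin is the TCP and whose axes are the flange's). Camera axes: x right, y up, looking along -z (the intrinsics and any distortion apply to the point x, -y, -z); pixel columns grow to the right and rows downward; lengths in m; the calibration is good to about 2 mm. A picture is of the moment at which its call begins: read the wrist's pose just before it. camera_params takes no time and is no camera call.
- job_done(): hands the job in, once; it reports no verdict.
The state is a dict: "t": time; "q": joint angles; "qd": joint speeds; "joint_efforts": joint torques, N m; "eef_pos": TCP position; "ee_rot": TCP orientation; "force": force on the tool from outside, world axes, zero at the start; "moment": the same for the moment, N m; "width": finger opening in m.
Only numpy, scipy, OpenCV 4.12 (cv2) and the standard library are available. Lean on these libraries where they do the work, as an engineer would, in place of code of your own. Each camera call takes 0.05 s, during which the arm holds its last target.

## Working session

There is one attempt and no reset: what is moved stays moved. The work goes in short steps, Python scripts to look and compute and a tool call to move; the robot and the scene stay as the last step left them, time stands still between calls to the robot, and variables do not carry over. Pictures are saved under pics/ and viewed, and the job is handed in when it is done.

Besides the shell and the picture viewer there is one more tool, called after ">>>" as name([rows], argument=value, ...), one row to a line, values as JSON. play_rows: Moves the arm, as the interface text tells. Its arguments: {"type":"object","properties":{"targets":{"type":"array","items":{"type":"array","items":{"type":"number"}}},"grip_force":{"type":"number"}},"required":["targets"]}

```bash
mkdir -p pics; ls; python3 - <<'E'
from station import *
import cv2,numpy as np
s=get_state();print(s)
for n in ("scene","side","wrist"):
    p,d=grab_frame(n);cv2.imwrite(f"pics/{n}0.png",p);np.savez(f"{n}0.npz",p=p,d=d,pos=s["eef_pos"],rot=s["ee_rot"])
    print(n,camera_params(n))
E
```

```text
pics
{'t': 0.0, 'q': array([ 1.50612727e+00,  3.59428948e-01,  1.10776678e-02, -3.60072882e-04,
       -1.22406095e+00, -2.88106423e-01]), 'qd': array([-2.31972138e-05, -2.34190940e-03, -1.48946916e-04, -1.44852598e-05,
       -3.15222532e-04,  9.57236050e-04]), 'joint_efforts': array([ 2.96361559e-04, -5.82723570e+01,  2.93050611e+01,  6.99729413e+00,
        7.00452380e-03, -1.61287462e-04]), 'eef_pos': array([0.23305658, 0.63295675, 0.20570189]), 'ee_rot': array([ 3.13994717e+00, -1.34646481e-04, -3.52898006e-01]), 'force': array([-0.5762912 , -0.10498439, -0.04736535]), 'moment': array([-0.039643  ,  0.02129234,  0.00323028]), 'width': 0.08746936086685726}
scene {'camera_matrix': array([[394.45419388,   0.        , 326.44445687],
       [  0.        , 394.45419388, 196.4071133 ],
       [  0.        ,   0.        ,   1.        ]]), 'dist': array([-0.02566539,  0.        ,  0.        ,  0.        ,  0.        ]), 'extrinsics': array([[ 0.44551769,  0.89521785, -0.00994945, -0.23509155],
       [-0.63438839,  0.32351497,  0.70206085,  0.29858653],
       [ 0.6317162 , -0.30646871, 
[... 524 characters left out ...]
5524513, -0.88466098],
       [ 0.        ,  0.        ,  0.        ,  1.        ]])}
wrist {'camera_matrix': array([[343.9826268 ,   0.        , 317.10899842],
       [  0.        , 343.9826268 , 203.24384362],
       [  0.        ,   0.        ,   1.        ]]), 'dist': array([-0.02539894,  0.        ,  0.        ,  0.        ,  0.        ]), 'hand_eye': array([[ 2.89245378e-04,  9.56620620e-01,  2.91336412e-01,
         7.81580448e-02],
       [ 9.99999951e-01, -3.10997961e-04,  2.83579317e-05,
        -1.01965561e-03],
       [ 1.17732812e-04,  2.91336390e-01, -9.56620664e-01,
        -1.78228900e-01],
       [ 0.00000000e+00,  0.00000000e+00,  0.00000000e+00,
         1.00000000e+00]])}
```

View pics/scene0.png

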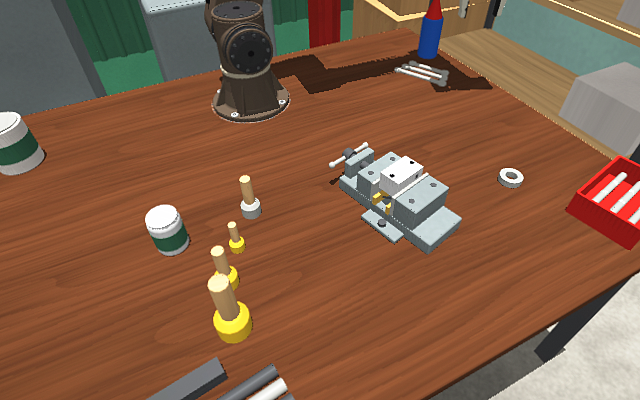

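View pics/side0.png

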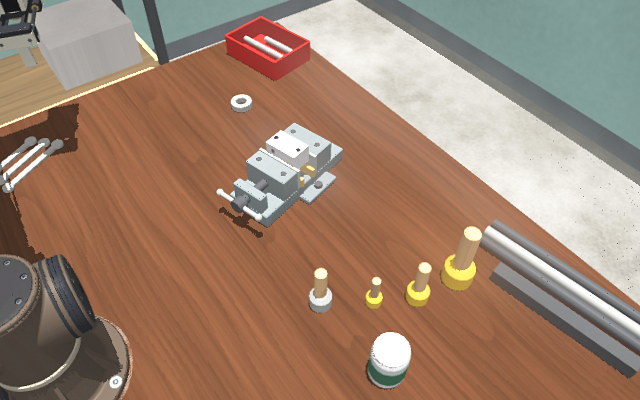

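View pics/wrist0.png

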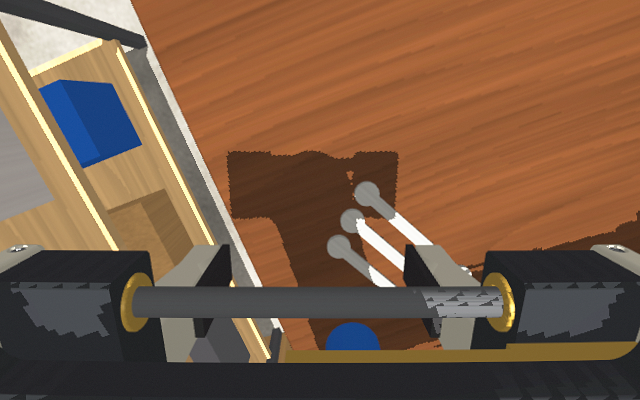

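Yellow-headed tampers, by pixel: in the scene view small (237,243), middle (225,275), large (232,320); in the side view small (374,297), middle (418,292), large (459,270). The middle one fits, since the job asks for the middle-sized of the look-alikes. The steel-headed one is at (250,207) in the scene view. Next I measure them and enlarge the crop.

```bash
cat > h.py <<'E'
import cv2,numpy as np
from station import camera_params
from scipy.spatial.transform import Rotation as R
def cam(n,z=None):
    c=camera_params(n);K=c["camera_matrix"];D=c["dist"]
    if n=="wrist":
        T=np.eye(4);T[:3,:3]=R.from_euler("xyz",z["rot"]).as_matrix();T[:3,3]=z["pos"];W=T@c["hand_eye"]
    else: W=np.linalg.inv(c["extrinsics"])
    return K,D,W
def rays(n,uv,z=None):
    K,D,W=cam(n,z);u=cv2.undistortPoints(np.array(uv,float).reshape(-1,1,2),K,D)[:,0]
    d=np.c_[u[:,0],-u[:,1],-np.ones(len(u))]
    return W[:3,3],d@W[:3,:3].T
def plane(n,uv,h,z=None):
    o,d=rays(n,uv,z);return o+d*((h-o[2])/d[:,2])[:,None]
def cloud(n,z):
    p,d=z["p"],z["d"];H,Wd=d.shape
    uv=np.stack(np.meshgrid(np.arange(Wd),np.arange(H)),-1).reshape(-1,2)
    o,r=rays(n,uv,z);X=(o+r*d.reshape(-1,1)).reshape(H,Wd,3);X[d<=0]=np.nan
    return X
E
python3 - <<'E'
from h import *
for n in("scene","side"):
    z=np.load(f"{n}0.npz");p=z["p"];X=cloud(n,z)
    hsv=cv2.cvtColor(p,cv2.COLOR_BGR2HSV)
    m=cv2.inRange(hsv,(24,180,120),(34,255,255))
    k,l,st,c=cv2.connectedComponentsWithStats(m)
    for i in range(1,k):
        if st[i,4]>30:
            Q=X[l==i];Q=Q[~np.isnan(Q[:,0])]
            a,b=np.percentile(Q,[2,98],axis=0)
            print(n,c[i].round(),st[i,4],a.round(3),b.round(3))
    # handle tops / things in 3D
    w=cv2.inRange(hsv,(12,50,150),(23,150,255))
    k,l,st,c=cv2.connectedComponentsWithStats(w)
    for i in range(1,k):
        if st[i,4]>60:
            Q=X[l==i];Q=Q[~np.isnan(Q[:,0])]
            if len(Q) and abs(np.median(Q[:,2]))<.2 and Q[:,2].max()>.03:
                t=Q[Q[:,2]>np.percentile(Q[:,2],98)-.006]
                print(" wood",n,c[i].round(),st[i,4],np.percentile(Q,2,axis=0).round(3),np.percentile(Q,98,axis=0).round(3),"top",t.mean(0).round(3))
    # block
    s=cv2.inRange(hsv,(0,0,190),(180,30,255))
    k,l,st,c=cv2.connectedComponentsWithStats(s)
    for i in range(1,k):
        if st[i,4]>100:
            Q=X[l==i];Q=Q[~np.isnan(Q[:,0])]
            if len(Q): print(" white",n,c[i].round(),st[i,4],np.percentile(Q,3,axis=0).round(3),np.percentile(Q,97,axis=0).round(3),np.median(Q,axis=0).round(3))
a=cv2.resize(np.load("scene0.npz")["p"][160:350,140:290],None,fx=2.6,fy=2.6,interpolation=cv2.INTER_CUBIC)
b=cv2.resize(np.load("side0.npz")["p"][110:230,205:355],None,fx=2.6,fy=2.6,interpolation=cv2.INTER_CUBIC)
o=np.zeros((500,785,3),np.uint8);o[:a.shape[0],:a.shape[1]]=a;o[:b.shape[0],395:395+b.shape[1]]=b
cv2.imwrite("pics/crop0.png",o)
E
```

```text
scene [236. 243.] 74 [ 0.527 -0.225  0.021] [ 0.549 -0.197  0.029]
scene [232. 274.] 76 [ 0.598 -0.249  0.029] [ 0.628 -0.234  0.037]
scene [232. 321.] 458 [ 0.687 -0.297  0.04 ] [ 0.731 -0.241  0.052]
 wood scene [601.  17.] 332 [0.165 1.046 0.176] [0.453 1.098 0.181] top [0.318 1.076 0.179]
 wood scene [598.   9.] 129 [0.194 1.116 0.175] [0.334 1.149 0.181] top [0.266 1.132 0.179]
 wood scene [604.   6.] 61 [0.198 1.168 0.176] [0.313 1.196 0.179] top [0.259 1.178 0.178]
 wood scene [247. 192.] 201 [ 0.454 -0.163  0.041] [ 0.464 -0.145  0.104] top [ 0.46  -0.154  0.102]
 wood scene [234. 234.] 104 [ 0.538 -0.218  0.033] [ 0.543 -0.205  0.075] top [ 0.54  -0.212  0.073]
 wood scene [221. 287.] 668 [ 0.613 -0.285  0.049] [ 0.719 -0.246  0.148] top [ 0.713 -0.27   0.146]
 white scene [166.   3.] 370 [-0.673 -0.186  0.12 ] [-0.577  0.     0.13 ] [-0.6   -0.124  0.126]
 white scene [  8. 121.] 323 [-0.045 -0.632  0.12 ] [ 0.048 -0.589  0.127] [ 0.004 -0.611  0.125]
 white scene [359. 156.] 167 [0.455 0.081 0.077] [0.484 0.148 0.081] [0.469 0.112 0.079]
 white scene [391. 168.] 1084 [0.51
[... 1956 characters left out ...]
0.086] [0.566 0.185 0.092] [0.535 0.134 0.089]
 white side [ 25. 171.] 232 [0.05  0.507 0.001] [0.152 0.572 0.009] [0.099 0.538 0.006]
 white side [317. 186.] 350 [0.578 0.065 0.008] [0.666 0.107 0.014] [0.614 0.085 0.011]
 white side [259. 198.] 624 [0.439 0.054 0.032] [0.517 0.162 0.079] [0.474 0.093 0.061]
 white side [564. 280.] 1482 [ 0.831 -0.556  0.013] [ 0.884 -0.24   0.023] [ 0.859 -0.41   0.019]
 white side [321. 298.] 210 [ 0.432 -0.17   0.026] [ 0.469 -0.134  0.036] [ 0.444 -0.161  0.031]
 white side [391. 351.] 1215 [ 0.433 -0.358  0.076] [ 0.489 -0.302  0.091] [ 0.46  -0.331  0.089]
 white side [115. 382.] 112 [ 0.065 -0.082  0.011] [ 0.084 -0.062  0.018] [ 0.075 -0.073  0.015]
```

View pics/crop0.png

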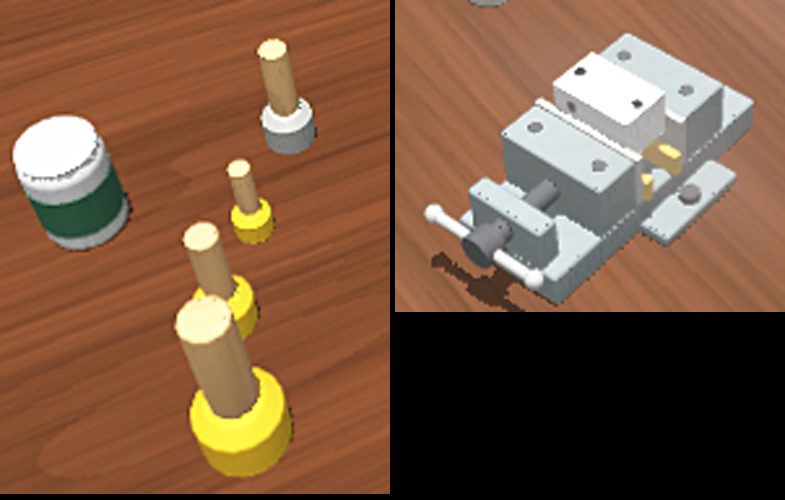

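The crop shows three sizes of yellow tamper, and the middle one's handle top is near scene (218,249). Next are its axis and the block top from both views.

```bash
python3 - <<'E'
from h import *
for n in("scene","side"):
    z=np.load(f"{n}0.npz");X=cloud(n,z).reshape(-1,3);X=X[~np.isnan(X[:,0])]
    for lab,c,h in(("soft",(.605,-.25),.105),("hard",(.455,-.155),.105),("small",(.537,-.212),.075),("large",(.705,-.27),.147)):
        for lo,hi in((h-.006,h+.006),(.05,h-.012)):
            Q=X[(np.hypot(X[:,0]-c[0],X[:,1]-c[1])<.035)&(X[:,2]>lo)&(X[:,2]<hi)]
            if len(Q): 
                r=cv2.minEnclosingCircle(Q[:,:2].astype(np.float32));print(n,lab,lo,len(Q),Q.mean(0).round(4),"circ",np.round(r[0],4),round(r[1],4))
    Q=X[(X[:,0]>.5)&(X[:,0]<.65)&(X[:,1]>.05)&(X[:,1]<.25)&(X[:,2]>.105)&(X[:,2]<.135)]
    t=np.median(Q[:,2]);Q=Q[abs(Q[:,2]-t)<.004]
    r=cv2.minAreaRect(Q[:,:2].astype(np.float32));print(n,"block",len(Q),t.round(4),np.round(r[0],4),np.round(r[1],4),r[2])
E
```

```text
scene soft 0.09899999999999999 136 [ 0.61   -0.2543  0.1052] circ [ 0.6079 -0.2542] 0.0121
scene soft 0.05 193 [ 0.6168 -0.2544  0.0724] circ [ 0.6102 -0.2542] 0.0118
scene hard 0.09899999999999999 91 [ 0.4541 -0.1527  0.1051] circ [ 0.4522 -0.1527] 0.0124
scene hard 0.05 163 [ 0.4598 -0.1535  0.0714] circ [ 0.4526 -0.1523] 0.012
scene small 0.06899999999999999 62 [ 0.5365 -0.2109  0.0752] circ [ 0.5352 -0.2112] 0.0091
scene small 0.05 38 [ 0.54   -0.2113  0.0564] circ [ 0.5353 -0.211 ] 0.0086
scene large 0.141 361 [ 0.7054 -0.2697  0.1479] circ [ 0.7034 -0.2693] 0.0173
scene large 0.05 724 [ 0.7143 -0.2695  0.0868] circ [ 0.7019 -0.2692] 0.0233
scene block 666 0.1164 [0.5856 0.148 ] [0.0511 0.0825] 15.232625007629395
side soft 0.09899999999999999 114 [ 0.6058 -0.2539  0.1031] circ [ 0.6068 -0.2542] 0.0119
side soft 0.05 162 [ 0.5997 -0.258   0.0722] circ [ 0.6044 -0.2548] 0.0112
side hard 0.09899999999999999 125 [ 0.4505 -0.1522  0.1032] circ [ 0.4504 -0.152 ] 0.012
side hard 0.05 175 [ 0.446  -0.1576  0.0726] circ [ 0.4503 -0.1525] 0.012
side small 0.06899999999999999 68 [ 0.533  -0.2107  0.0737] circ [ 0.5342 -0.2105] 0.0093
side small 0.05 35 [ 0.5295 -0.2142  0.0555] circ [ 0.5324 -0.2114] 0.0084
side large 0.141 235 [ 0.6996 -0.2694  0.1459] circ [ 0.7007 -0.2691] 0.0176
side large 0.05 543 [ 0.6909 -0.274   0.0931] circ [ 0.7003 -0.2707] 0.0209
side block 649 0.1145 [0.5858 0.1482] [0.0555 0.083 ] 15.035552978515625
```

Middle tamper axis is at about (0.6075, -0.254), handle top 0.105, radius 12 mm. The block is at (0.586, 0.148), top about 0.1155, yaw 15°. All three fit the given sizes. The present yaw of -20° puts the jaws across the line of tampers, so I keep it.

>>> play_rows([
  [0,0,0,0.021,-0.05,0.005,1],
  [0,0,0,0.021,-0.05,0.005,1],
  [0,0,0,0.021,-0.05,0.005,1],
  [0,0,0,0.021,-0.05,0.005,1],
  [0,0,0,0.021,-0.05,0,1],
  [0,0,0,0.021,-0.05,0,1],
  [0,0,0,0.021,-0.05,0,1],
  [0,0,0,0.021,-0.05,0,1],
  [0,0,0,0.021,-0.05,0,1],
  [0,0,0,0.021,-0.05,0,1],
  [0,0,0,0.021,-0.05,0,1],
  [0,0,0,0.021,-0.05,0,1],
], grip_force=40)

```text
t: 1.65
eef_pos: [0.4874, 0.0153, 0.2238]
ee_rot: [3.139, -0.002, -0.346]
force: [1.0, 0.5, 0.8]
width: 0.0877
```

>>> play_rows([
  [0,0,0,0.022,-0.05,0,1],
  [0,0,0,0.022,-0.05,0,1],
  [0,0,0,0.022,-0.05,0,1],
  [0,0,0,0.022,-0.05,0,1],
  [0,0,0,0.022,-0.045,0,1],
  [0,0,0,0.01,-0.02,0,1],
  [0,0,0,0,0,0,1],
])

```text
t: 2.52
eef_pos: [0.6095, -0.2633, 0.2209]
ee_rot: [3.139, 0.001, -0.351]
force: [0.1, 0.6, -0.1]
width: 0.0875
```

```bash
python3 - <<'E'
from h import *
from station import *
s=get_state();p,d=grab_frame("wrist");z=dict(p=p,d=d,pos=s["eef_pos"],rot=s["ee_rot"])
cv2.imwrite("pics/w1.png",p)
X=cloud("wrist",z).reshape(-1,3);X=X[~np.isnan(X[:,0])]
for lo,hi in((.099,.112),(.05,.09)):
    Q=X[(np.hypot(X[:,0]-.6075,X[:,1]+.254)<.03)&(X[:,2]>lo)&(X[:,2]<hi)]
    if len(Q): print(len(Q),Q.mean(0),cv2.minEnclosingCircle(Q[:,:2].astype(np.float32)))
print(s["eef_pos"])
E
```

```text
537 [ 0.60770363 -0.25325659  0.10478431] ((0.6067452430725098, -0.25273314118385315), 0.01212246436625719)
198 [ 0.61513815 -0.25692618  0.070783  ] ((0.6093051433563232, -0.25435924530029297), 0.01162720751017332)
[ 0.60945524 -0.26325057  0.2208872 ]
```

View pics/w1.png

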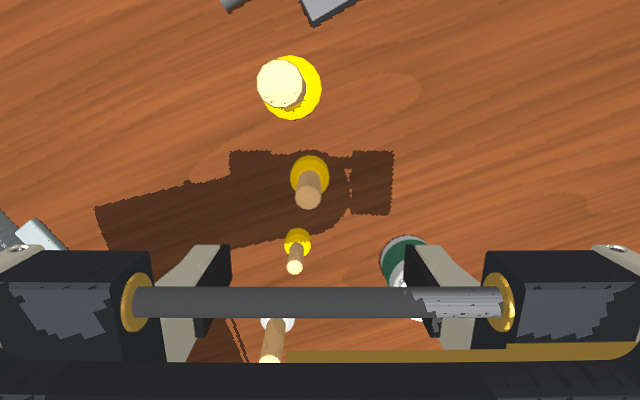

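The wrist view shows the middle tamper at (308,185) between the small one (297,255) and the large one (290,88). Its axis is about (0.607, -0.2535), in agreement with the other views. I align over it and descend.

>>> play_rows([
  [0,0,0,-0.002,0.01,0,1],
  [0,0,0,0,0,-0.025,1],
  [0,0,0,0,0,-0.025,1],
  [0,0,0,0,0,-0.025,1],
  [0,0,0,0,0,0,1],
])

```text
t: 3.2
eef_pos: [0.6059, -0.2447, 0.147]
ee_rot: [3.141, -0.002, -0.344]
force: [0.1, -1.1, 0.7]
width: 0.0876
```

>>> play_rows([
  [0,0,0,0.001,-0.008,0,1],
  [0,0,0,0,0,0,1],
  [0,0,0,0,0,-0.02,1],
  [0,0,0,0,0,-0.02,1],
  [0,0,0,0,0,0,1],
])

```text
t: 3.82
eef_pos: [0.6101, -0.2528, 0.1131]
ee_rot: [-3.141, -0.012, -0.342]
force: [1.1, 0.4, -0.1]
width: 0.0872
```

>>> play_rows([
  [0,0,0,0,0,0,1],
  [0,0,0,0,0,0,1],
])

```text
t: 4.08
eef_pos: [0.6113, -0.2533, 0.1155]
ee_rot: [-3.141, -0.015, -0.342]
force: [1.8, 0.3, -0.0]
width: 0.0874
```

```bash
python3 - <<'E'
from station import *
s=get_state();print(s["eef_pos"],s["ee_rot"],s["q"],s["qd"])
E
```

```text
[ 0.61127438 -0.25326934  0.11554987] [-3.14129428 -0.01478299 -0.34233951] [-0.09662681  0.39407975 -0.15380191  0.0039081  -1.00850651  1.32302615] [-0.00266289 -0.00777112  0.01038814  0.00209935 -0.00613046 -0.00084825]
```

>>> play_rows([
  [0.005,0.014,0,-0.004,0,0,1],
  [0,0,0,0,0,0,1],
  [0,0,0,0,0,0,1],
])

```text
t: 4.45
eef_pos: [0.6077, -0.2534, 0.117]
ee_rot: [-3.141, -0.001, -0.342]
force: [0.8, -0.2, -0.0]
width: 0.0879
```

```bash
python3 - <<'E'
from h import *
from station import *
s=get_state();print(s["eef_pos"],s["ee_rot"],s["force"]);p,d=grab_frame("side");cv2.imwrite("pics/s2.png",cv2.resize(p[150:350,250:550],None,fx=2.5,fy=2.5))
E
```

```text
[ 0.60767113 -0.25343472  0.11700256] [-3.14090328e+00 -8.68432727e-04 -3.42363842e-01] [ 0.81854933 -0.16424832 -0.01649473]
```

View pics/s2.png

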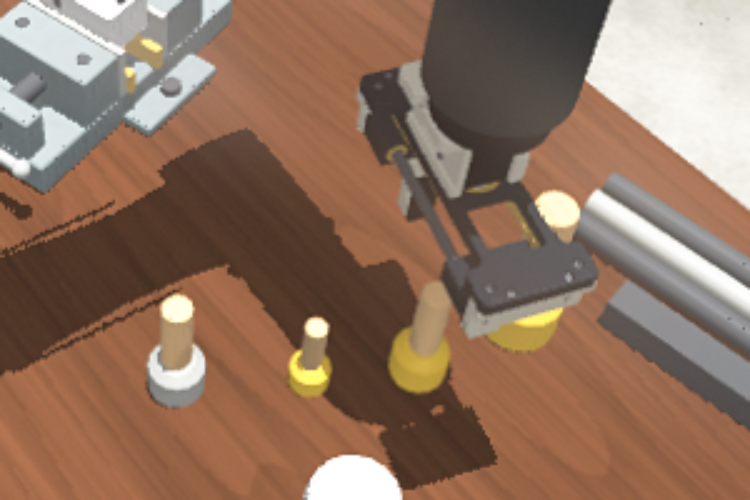

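```bash
python3 - <<'E'
from h import *
from station import *
c=camera_params("side")
def pr(P):
    q=c["extrinsics"][:3,:3]@np.array(P,float)+c["extrinsics"][:3,3]
    uv=cv2.projectPoints(np.array([[q[0],-q[1],-q[2]]]),np.zeros(3),np.zeros(3),c["camera_matrix"],c["dist"])[0][0,0]
    return ((uv-[250,150])*2.5).round()
s=get_state();t=s["eef_pos"];Rm=R.from_euler("xyz",s["ee_rot"]).as_matrix()
for v in((0,0,0),(0,0,.011),(0,.055,.011),(0,-.055,.011),(0,.09,-.06),(0,-.09,-.06)): print(v,(t+Rm@v).round(3),pr(t+Rm@v))
print("handle top",pr([.607,-.2535,.105]))
z=np.load("side0.npz")
s=get_state();p,d=grab_frame("side");X=cloud("side",dict(p=p,d=d)).reshape(-1,3);Xs=X.reshape(400,640,3)
for u,v in((433,290),(530,315),(410,200),(500,330),(480,325)): print((u,v),Xs[150+int(v/2.5),250+int(u/2.5)])
E
```

```text
(0, 0, 0) [ 0.608 -0.253  0.117] [441. 283.]
(0, 0, 0.011) [ 0.608 -0.253  0.106] [438. 292.]
(0, 0.055, 0.011) [ 0.589 -0.305  0.106] [472. 356.]
(0, -0.055, 0.011) [ 0.626 -0.202  0.106] [407. 232.]
(0, 0.09, -0.06) [ 0.577 -0.338  0.177] [516. 344.]
(0, -0.09, -0.06) [ 0.638 -0.169  0.177] [401. 135.]
handle top [438. 293.]
(433, 290) [ 0.60636596 -0.24913679  0.10448608]
(530, 315) [ 0.68871868 -0.285916    0.03993568]
(410, 200) [ 0.6153122  -0.20539107  0.1573144 ]
(500, 330) [ 0.67285178 -0.27487418  0.01964064]
(480, 325) [ 0.55149858 -0.32451877  0.20634659]
```

```bash
python3 - <<'E'
from h import *
from station import *
s=get_state();print(s["eef_pos"])
p,d=grab_frame("side");cv2.imwrite("pics/s3.png",cv2.resize(p[160:300,380:520],None,fx=4,fy=4,interpolation=cv2.INTER_CUBIC))
p,d=grab_frame("scene");cv2.imwrite("pics/c3.png",cv2.resize(p[160:360,120:320],None,fx=3,fy=3,interpolation=cv2.INTER_CUBIC))
E
```

```text
[ 0.60761994 -0.25340091  0.11691553]
```

View pics/s3.png

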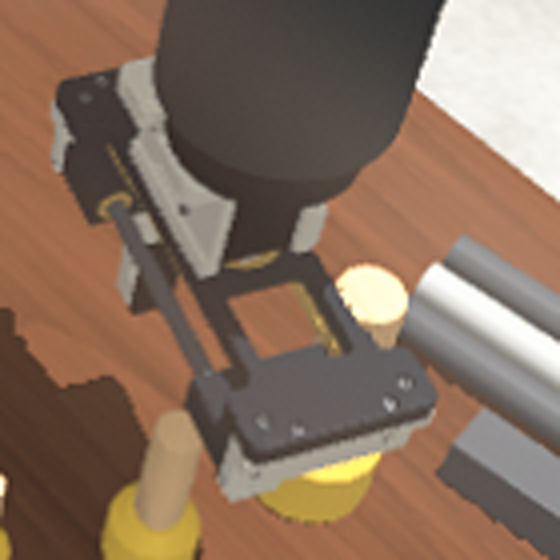

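View pics/c3.png

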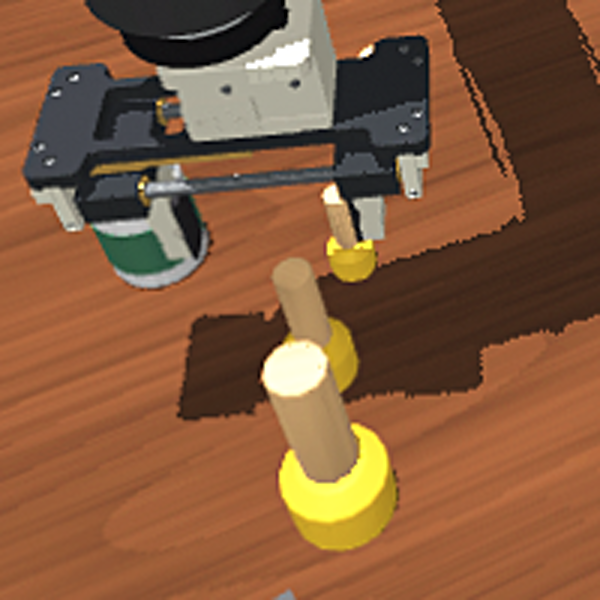

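```bash
python3 - <<'E'
from h import *
from station import *
s=get_state();print(s["eef_pos"])
p,d=grab_frame("scene");X=cloud("scene",dict(p=p,d=d))
Q=X[220:250,165:260].reshape(-1,3)
for (u,v) in((185,250),(180,235),(370,230),(370,215),(365,200),(75,220),(415,190)):
    print((u,v),X[160+v//3,120+u//3].round(3))
Y=X.reshape(-1,3);Y=Y[~np.isnan(Y[:,0])]
Rm=R.from_euler("xyz",s["ee_rot"]).as_matrix()
L=(Y-s["eef_pos"])@Rm
m=(abs(L[:,0])<.06)&(abs(L[:,1])<.1)&(abs(L[:,1])>.02)&(L[:,2]>-.07)&(L[:,2]<.02)
L=L[m]
for a,b in((-.07,-.06),(-.06,-.05),(-.05,-.04),(-.04,-.03),(-.03,-.02),(-.02,-.01),(-.01,0),(0,.01),(.01,.02)):
    q=L[(L[:,2]>a)&(L[:,2]<b)]
    for sg in(1,-1):
        w=q[q[:,1]*sg>0]
        if len(w):print(a,sg,len(w),w.min(0).round(3),w.max(0).round(3))
E
```

```text
[ 0.60756189 -0.25336348  0.1168065 ]
(185, 250) [ 0.601 -0.304  0.148]
(180, 235) [ 0.598 -0.302  0.157]
(370, 230) [ 0.636 -0.207  0.151]
(370, 215) [ 0.637 -0.205  0.164]
(365, 200) [ 0.636 -0.206  0.176]
(75, 220) [ 0.618 -0.342  0.214]
(415, 190) [ 0.673 -0.186  0.211]
-0.07 1 54 [-0.01   0.043 -0.07 ] [ 0.013  0.059 -0.06 ]
-0.07 -1 4 [ 0.011 -0.057 -0.061] [ 0.012 -0.048 -0.06 ]
-0.06 1 65 [-0.008  0.044 -0.06 ] [ 0.013  0.063 -0.05 ]
-0.06 -1 42 [ 0.009 -0.062 -0.06 ] [ 0.013 -0.045 -0.05 ]
-0.05 1 57 [-0.007  0.044 -0.05 ] [ 0.013  0.06  -0.04 ]
-0.05 -1 40 [ 0.006 -0.06  -0.05 ] [ 0.013 -0.044 -0.04 ]
-0.04 1 58 [-0.009  0.044 -0.04 ] [ 0.013  0.059 -0.03 ]
-0.04 -1 47 [-0.008 -0.06  -0.04 ] [ 0.012 -0.044 -0.03 ]
-0.03 1 39 [-0.008  0.044 -0.03 ] [ 0.012  0.059 -0.022]
-0.03 -1 19 [ 0.009 -0.059 -0.03 ] [ 0.012 -0.045 -0.023]
-0.02 1 1 [-0.011  0.045 -0.02 ] [-0.011  0.045 -0.02 ]
```

```bash
python3 - <<'E'
from h import *
from station import *
s=get_state();print(s["eef_pos"],s["q"])
p,d=grab_frame("wrist");z=dict(p=p,d=d,pos=s["eef_pos"],rot=s["ee_rot"]);cv2.imwrite("pics/w4.png",p)
X=cloud("wrist",z);Y=X.reshape(-1,3);Y=Y[~np.isnan(Y[:,0])]
Q=Y[(np.hypot(Y[:,0]-.6075,Y[:,1]+.254)<.03)]
print(np.percentile(Q[:,2],[1,5,50,95,99]))
Q=Y[(np.hypot(Y[:,0]-.6075,Y[:,1]+.254)>.1)];print("bench",np.percentile(Q[:,2],[10,20,30,50]))
Q=Y[(np.hypot(Y[:,0]-.702,Y[:,1]+.27)<.015)];print("large top",np.percentile(Q[:,2],[50,80,95]))
for n in("scene","side"):
    zz=cloud(n,dict(zip("pd",grab_frame(n)))).reshape(-1,3)
    q=zz[(np.hypot(zz[:,0]-.607,zz[:,1]+.254)<.01)&(zz[:,2]>.08)];print(n,np.percentile(q[:,2],[10,50,90]),len(q))
E
```

```text
[ 0.60753027 -0.25336224  0.11676979] [-9.97172621e-02  3.96386451e-01 -1.45132343e-01 -5.19997532e-04
 -1.02866217e+00  1.32851779e+00]
[-0.00059483  0.00042076  0.23065002  0.24411551  0.24495491]
bench [-0.00072599 -0.00040463 -0.00017543  0.00020714]
large top [0.14805729 0.14865646 0.14923344]
scene [0.10479805 0.10611798 0.1071786 ] 78
side [0.10066707 0.57769848 0.57889884] 233
```

View pics/w4.png

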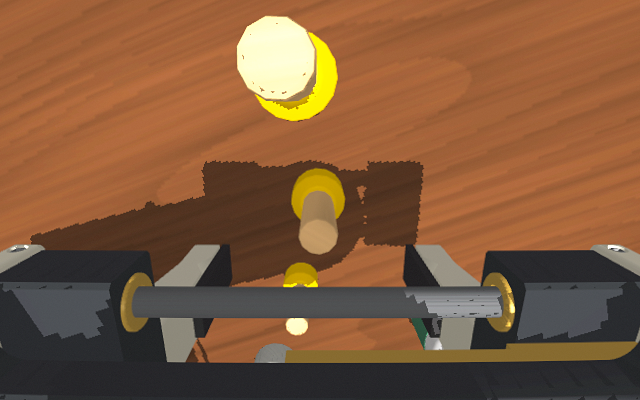

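The tampers, the bench and the lateral pose agree in all views. The fingertips, though, look about 33 mm further back than the text says: depth puts them at tool z ≈ -0.022 rather than +0.011. I'll descend to a height that is safe either way, half close, and look again.

>>> play_rows([
  [0,0,0,0,0,-0.02,1],
  [0,0,0,0,0,-0.02,1],
  [0,0,0,0,0,-0.015,1],
  [0,0,0,0,0,0,1],
  [0,0,0,0,0,0,0.6],
  [0,0,0,0,0,0,0.6],
  [0,0,0,0,0,0,0.6],
])

```text
t: 5.72
eef_pos: [0.6092, -0.2538, 0.0627]
ee_rot: [-3.141, -0.004, -0.342]
force: [0.3, -0.2, -0.4]
width: 0.063
```

```bash
cat > tips.py <<'E'
from h import *
from station import *
import sys
s=get_state();print(s["t"],s["eef_pos"],s["ee_rot"],s["width"],s["force"])
p,d=grab_frame("scene");X=cloud("scene",dict(p=p,d=d))
cv2.imwrite(f"pics/{sys.argv[1]}.png",cv2.resize(p[160:360,120:320],None,fx=3,fy=3,interpolation=cv2.INTER_CUBIC))
Y=X.reshape(-1,3);Y=Y[~np.isnan(Y[:,0])]
Rm=R.from_euler("xyz",s["ee_rot"]).as_matrix()
L=(Y-s["eef_pos"])@Rm
m=(abs(L[:,0])<.02)&(abs(L[:,1])<.07)&(abs(L[:,1])>.0135)&(L[:,2]>-.05)&(L[:,2]<.03)
L=L[m]
for k in range(-5,3):
    a=k*.01;q=L[(L[:,2]>a)&(L[:,2]<a+.01)]
    for sg in(1,-1):
        w=q[q[:,1]*sg>0]
        if len(w):print(a,sg,len(w),w.min(0).round(3),w.max(0).round(3))
E
python3 tips.py c5
```

```text
5.725 [ 0.60918141 -0.25379857  0.06266526] [-3.14082405 -0.00439118 -0.3416987 ] 0.06304917894403889 [ 0.26493259 -0.21268143 -0.35665639]
-0.05 1 50 [-0.009  0.032 -0.05 ] [ 0.012  0.049 -0.04 ]
-0.05 -1 33 [ 0.007 -0.049 -0.05 ] [ 0.013 -0.032 -0.04 ]
-0.04 1 50 [-0.008  0.032 -0.04 ] [ 0.012  0.048 -0.03 ]
-0.04 -1 42 [-0.005 -0.048 -0.04 ] [ 0.013 -0.032 -0.03 ]
-0.03 1 33 [-0.009  0.031 -0.03 ] [ 0.013  0.047 -0.022]
-0.03 -1 17 [ 0.009 -0.046 -0.03 ] [ 0.013 -0.032 -0.023]
-0.02 1 1 [ 0.009  0.036 -0.02 ] [ 0.009  0.036 -0.02 ]
-0.02 -1 1 [ 0.009 -0.033 -0.02 ] [ 0.009 -0.033 -0.02 ]
0.02 1 7 [-0.01   0.014  0.025] [-0.001  0.019  0.03 ]
0.02 -1 15 [-0.01  -0.017  0.025] [ 0.01  -0.014  0.03 ]
```

View pics/c5.png

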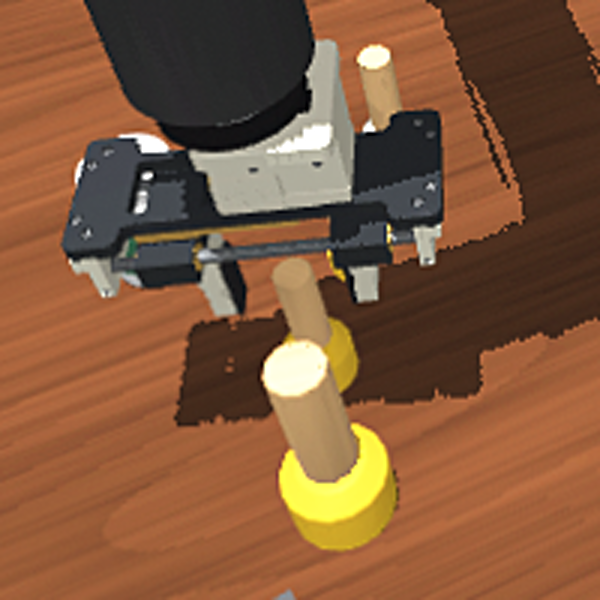

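By depth the tips are at about z 0.085 and straddle only the upper handle. Lowering to TCP z ≈ 0.048 gives a good grip under either reading: tips at 0.070 as seen, or at 0.037 by the text, both above the 36 mm head.

>>> play_rows([
  [0,0.004,0,-0.001,0,-0.013,0.6],
  [0,0,0,0,0,-0.001,0.6],
  [0,0,0,0,0,0,0.5],
])

```text
t: 6.15
eef_pos: [0.608, -0.2537, 0.0477]
ee_rot: [3.141, -0.0, -0.342]
force: [-0.3, 0.2, 0.2]
width: 0.0474
```

>>> play_rows([
  [0,0,0,0,0,0,0.3],
  [0,0,0,0,0,0,0.15],
  [0,0,0,0,0,0,0],
  [0,0,0,0,0,0,0],
  [0,0,0,0,0,0,0],
], grip_force=50)

```text
t: 6.78
eef_pos: [0.6081, -0.2538, 0.0478]
ee_rot: [3.141, -0.001, -0.342]
force: [0.4, -0.4, -0.5]
width: 0.023
```

```bash
python3 tips.py c6
```

```text
6.775 [ 0.60810688 -0.25378907  0.04778118] [ 3.14104343e+00 -5.58695761e-04 -3.41740214e-01] 0.0230429110016801 [ 0.42470746 -0.36873857 -0.53024235]
-0.05 1 31 [ 0.004  0.014 -0.05 ] [ 0.012  0.029 -0.04 ]
-0.05 -1 30 [ 0.007 -0.028 -0.05 ] [ 0.013 -0.014 -0.04 ]
-0.04 1 30 [ 0.009  0.014 -0.04 ] [ 0.012  0.028 -0.03 ]
-0.04 -1 31 [-0.006 -0.027 -0.04 ] [ 0.013 -0.014 -0.03 ]
-0.03 1 19 [ 0.009  0.014 -0.03 ] [ 0.013  0.028 -0.021]
-0.03 -1 18 [ 0.006 -0.027 -0.03 ] [ 0.013 -0.014 -0.02 ]
0.0 1 2 [-0.002  0.014  0.009] [0.    0.014 0.01 ]
0.0 -1 1 [-0.006 -0.014  0.009] [-0.006 -0.014  0.009]
0.01 1 9 [-0.011  0.016  0.012] [-0.001  0.021  0.019]
0.01 -1 53 [-0.016 -0.021  0.011] [ 0.015 -0.014  0.02 ]
0.02 -1 25 [-0.003 -0.022  0.02 ] [ 0.016 -0.014  0.03 ]
```

View pics/c6.png

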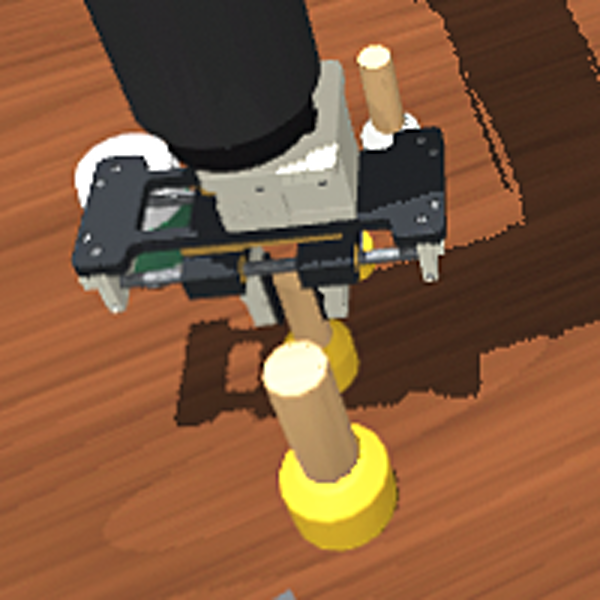

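The jaws closed to 23 mm on the 24 mm handle, so it is held. I lift straight up.

>>> play_rows([
  [0,0,0,0,0,0.01,0],
  [0,0,0,0,0,0.025,0],
  [0,0,0,0,0,0.035,0],
  [0,0,0,0,0,0.035,0],
  [0,0,0,0,0,0.035,0],
  [0,0,0,0,0,0.02,0],
  [0,0,0,0,0,0,0],
])

```text
t: 7.7
eef_pos: [0.6053, -0.253, 0.2142]
ee_rot: [3.141, 0.003, -0.342]
force: [-0.2, -0.5, -2.9]
width: 0.0234
```

```bash
python3 - <<'E'
from h import *
from station import *
s=get_state();print(s["eef_pos"],s["ee_rot"],s["width"],s["force"])
p,d=grab_frame("side");cv2.imwrite("pics/s7.png",p)
Z=cloud("side",dict(p=p,d=d));hsv=cv2.cvtColor(p,cv2.COLOR_BGR2HSV);m=cv2.inRange(hsv,(22,150,90),(34,255,255))
k,l,st,c=cv2.connectedComponentsWithStats(m)
for i in range(1,k):
    if st[i,4]>30:
        Q=Z[l==i];Q=Q[~np.isnan(Q[:,0])];print(c[i].round(),st[i,4],np.percentile(Q,[3,97],axis=0).round(3).tolist())
E
```

```text
[ 0.6052688  -0.25298826  0.21424331] [ 3.14131257e+00  2.70676002e-03 -3.42364965e-01] 0.023421680920897026 [-0.20132808 -0.50233799 -2.88686787]
[432. 243.] 50 [[0.587, -0.269, 0.194], [0.601, -0.256, 0.203]]
[453. 277.] 322 [[0.672, -0.297, 0.003], [0.704, -0.242, 0.048]]
[373. 301.] 145 [[0.518, -0.226, 0.0], [0.545, -0.196, 0.026]]
```

View pics/s7.png

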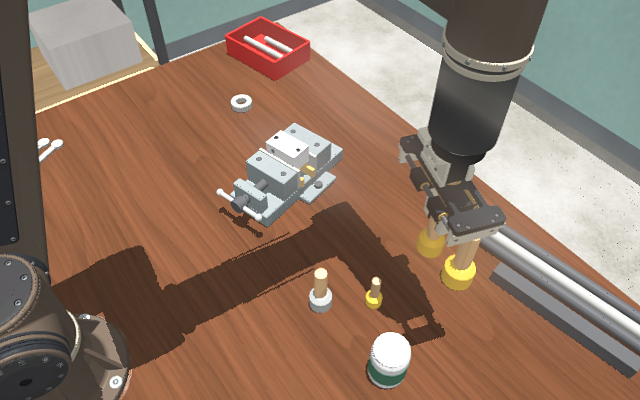

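The side view shows the yellow head held clear at (430,243), with the large one behind at (459,270). Force reads -2.9 N, which fits the weight. Next I go over the block.

>>> play_rows([
  [0,0,0,-0.002,0.02,0,0],
  [0,0,0,-0.002,0.04,0,0],
  [0,0,0,-0.002,0.045,0,0],
  [0,0,0,-0.002,0.045,0,0],
  [0,0,0,-0.002,0.045,0,0],
  [0,0,0,-0.002,0.045,0,0],
  [0,0,0,-0.002,0.045,0,0],
  [0,0,0,-0.002,0.045,0,0],
  [0,0,0,-0.002,0.035,0,0],
  [0,0,0,-0.001,0.02,0,0],
  [0,0,0,0,0,0,0],
  [0,0,0,0,0,0,0],
])

```text
t: 9.25
eef_pos: [0.5719, 0.1496, 0.1972]
ee_rot: [3.131, 0.026, -0.342]
force: [0.6, -0.3, -2.5]
width: 0.0236
```

```bash
cat > head.py <<'E'
from h import *
from station import *
import sys
s=get_state();print(s["t"],s["eef_pos"],s["ee_rot"],s["width"],s["force"])
for n in("side","scene"):
    p,d=grab_frame(n);o=p[60:260,200:500] if n=="side" else p[80:280,270:570]
    cv2.imwrite(f"pics/{sys.argv[1]}_{n}.png",cv2.resize(o,None,fx=2.5,fy=2.5,interpolation=cv2.INTER_CUBIC))
    Z=cloud(n,dict(p=p,d=d)).reshape(-1,3);hsv=cv2.cvtColor(p,cv2.COLOR_BGR2HSV).reshape(-1,3)
    m=(hsv[:,0]>=20)&(hsv[:,0]<=35)&(hsv[:,1]>150)&(Z[:,2]>.09)&(abs(Z[:,1]-s["eef_pos"][1])<.06)&(abs(Z[:,0]-s["eef_pos"][0])<.06)
    Q=Z[m]
    if len(Q): print(n,"head",len(Q),np.percentile(Q,[2,98],axis=0).round(3).tolist(),cv2.minEnclosingCircle(Q[:,:2].astype(np.float32)))
    q=Z[(Z[:,0]>.53)&(Z[:,0]<.64)&(Z[:,1]>.09)&(Z[:,1]<.21)&(Z[:,2]>.096)&(Z[:,2]<.119)&(hsv[:,1]<40)]
    if len(q): print(n,"block",len(q),np.median(q[:,2]),np.percentile(q,[3,97],axis=0).round(3).tolist())
E
python3 head.py h8
```

```text
9.25 [0.5719105  0.14960695 0.19723062] [ 3.13106935  0.02585262 -0.34216544] 0.02356995743205378 [ 0.61865708 -0.25638461 -2.51030658]
side head 339 [[0.549, 0.128, 0.152], [0.585, 0.162, 0.186]] ((0.5674118995666504, 0.1466798484325409), 0.021396281197667122)
side block 717 0.11385706743284008 [[0.554, 0.106, 0.097], [0.613, 0.177, 0.117]]
scene head 562 [[0.546, 0.1, 0.153], [0.606, 0.167, 0.316]] ((0.5752568244934082, 0.1417309045791626), 0.051425300538539886)
scene block 875 0.11606162935898967 [[0.563, 0.106, 0.098], [0.617, 0.186, 0.118]]
```

View pics/h8_side.png

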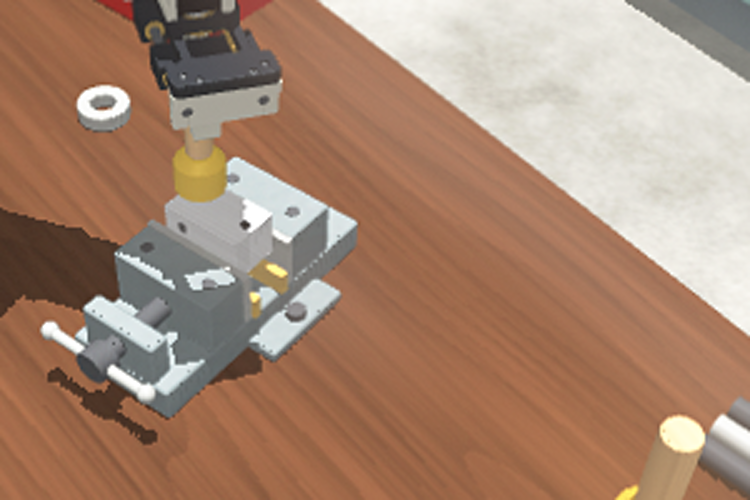

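View pics/h8_scene.png

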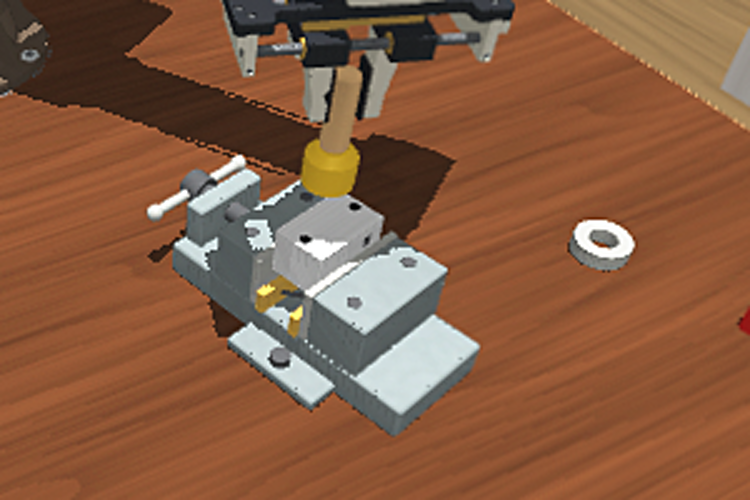

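Head is held above the block, about 15 mm short in x and tilted about 1.5°. I correct both and then descend.

>>> play_rows([
  [0.001,-0.028,0,0.014,-0.001,0,0],
  [0,0,0,0,0,0,0],
  [0,0,0,0,0,0,0],
])

```text
t: 9.72
eef_pos: [0.5876, 0.1463, 0.1976]
ee_rot: [-3.141, -0.003, -0.346]
force: [-0.2, -0.6, -2.6]
width: 0.0236
```

>>> play_rows([
  [0,0.002,0,-0.001,0.001,-0.012,0],
  [0,0,0,0,0,-0.01,0],
  [0,0,0,0,0,0,0],
  [0,0,0,0,0,0,0],
])

```text
t: 10.22
eef_pos: [0.586, 0.147, 0.1733]
ee_rot: [3.141, 0.0, -0.346]
force: [-0.6, 0.3, -2.9]
width: 0.0231
```

```bash
python3 head.py h9
```

```text
10.225 [0.58597098 0.1469634  0.17332017] [ 3.14099884e+00  4.45002453e-04 -3.45969139e-01] 0.023116613088410974 [-0.55792627  0.30355656 -2.8957106 ]
side head 266 [[0.564, 0.126, 0.13], [0.599, 0.16, 0.162]] ((0.5825502276420593, 0.1447819322347641), 0.022179314866662025)
side block 596 0.11324512107954515 [[0.553, 0.106, 0.097], [0.614, 0.18, 0.117]]
scene head 475 [[0.558, 0.098, 0.129], [0.614, 0.161, 0.291]] ((0.5856637358665466, 0.13780415058135986), 0.05007168650627136)
scene block 626 0.11541787020147143 [[0.571, 0.105, 0.098], [0.617, 0.187, 0.118]]
```

>>> play_rows([
  [0,0,0,0,0,-0.005,0],
  [0,0,0,0,0,-0.004,0],
  [0,0,0,0,0,-0.004,0],
  [0,0,0,0,0,-0.004,0],
], grip_force=60)

```text
t: 10.82
eef_pos: [0.5869, 0.1472, 0.1585]
ee_rot: [-3.14, -0.002, -0.345]
force: [-4.4, -0.3, 7.0]
width: 0.023
```

>>> play_rows([
  [0,0,0,0,0,-0.004,0],
  [0,0,0,0,0,-0.004,0],
])

```text
t: 11.08
eef_pos: [0.5869, 0.1472, 0.1528]
ee_rot: [-3.14, -0.004, -0.344]
force: [-4.6, 0.3, 7.1]
width: 0.023
```

>>> play_rows([
  [0,0,0,0,0,-0.003,0],
  [0,0,0,0,0,-0.002,0],
])

```text
t: 11.32
eef_pos: [0.5868, 0.1472, 0.15]
ee_rot: [-3.139, -0.005, -0.344]
force: [-4.5, 0.8, 6.7]
width: 0.0233
```

Still sliding at about 10 N, so I keep pressing until the hard stop.

>>> play_rows([
  [0,0,0,0,0,-0.003,0],
  [0,0,0,0,0,-0.002,0],
])

```text
t: 11.58
eef_pos: [0.587, 0.1471, 0.1497]
ee_rot: [-3.138, -0.008, -0.342]
force: [-7.5, 0.5, 11.2]
width: 0.0231
```

>>> play_rows([
  [0,0,0,0,0,-0.003,0],
  [0,0,0,0,0,-0.002,0],
])

```text
t: 11.82
eef_pos: [0.587, 0.1472, 0.1497]
ee_rot: [-3.137, -0.01, -0.341]
force: [-5.7, 1.2, 9.4]
width: 0.0228
```

```bash
python3 head.py h10
```

```text
11.825 [0.58695936 0.14716115 0.14970122] [-3.13686194 -0.01007643 -0.34114422] 0.022756222315905364 [-5.74522062  1.24220578  9.37646904]
side head 215 [[0.565, 0.127, 0.105], [0.599, 0.159, 0.139]] ((0.58363276720047, 0.14477118849754333), 0.020817358046770096)
side block 335 0.10048052206730507 [[0.555, 0.107, 0.096], [0.615, 0.181, 0.104]]
scene head 497 [[0.557, 0.101, 0.106], [0.617, 0.166, 0.267]] ((0.5873755812644958, 0.13769935071468353), 0.04999920353293419)
scene block 349 0.1026020598624614 [[0.57, 0.106, 0.097], [0.617, 0.188, 0.105]]
```

View pics/h10_side.png

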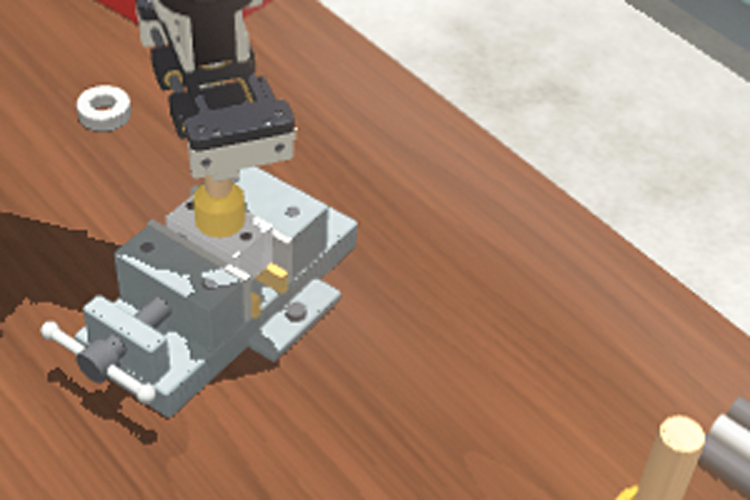

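The top reads 0.1005–0.1026 and motion has stopped, so it looks home. One firmer push will make sure it bears on the parallels, taking out the tilt at the same time.

>>> play_rows([
  [0.002,0.01,0,0,0,-0.006,0],
  [0,0,0,0,0,-0.007,0],
  [0,0,0,0,0,-0.007,0],
  [0,0,0,0,0,-0.007,0],
])

```text
t: 12.42
eef_pos: [0.5915, 0.1461, 0.1493]
ee_rot: [-3.132, -0.02, -0.333]
force: [-18.0, -2.5, 43.2]
width: 0.023
```

It is hard home: no further travel at about 45 N. I back off and lift.

>>> play_rows([
  [0,0,0,0,0,0.004,0],
  [0,0,0,0,0,0.012,0],
  [0,0,0,0,0,0.025,0],
  [0,0,0,0,0,0.025,0],
  [0,0,0,0,0,0,0],
  [0,0,0,0,0,0,0],
])

```text
t: 13.18
eef_pos: [0.5911, 0.1461, 0.217]
ee_rot: [-3.132, -0.019, -0.333]
force: [0.1, 0.3, -3.5]
width: 0.0229
```

```bash
python3 head.py h11
```

```text
13.175 [0.59110795 0.14610044 0.21698245] [-3.13224845 -0.01857254 -0.33292102] 0.022928340454358098 [ 0.08209444  0.27483839 -3.54114326]
side head 357 [[0.566, 0.126, 0.173], [0.604, 0.159, 0.206]] ((0.5862348675727844, 0.1461823582649231), 0.021823173388838768)
side block 633 0.10093330163063075 [[0.556, 0.108, 0.097], [0.613, 0.185, 0.104]]
scene head 622 [[0.562, 0.096, 0.173], [0.621, 0.168, 0.335]] ((0.5892571210861206, 0.13711301982402802), 0.05232502520084381)
scene block 692 0.1027765579499691 [[0.559, 0.107, 0.097], [0.615, 0.185, 0.105]]
```

View pics/h11_side.png

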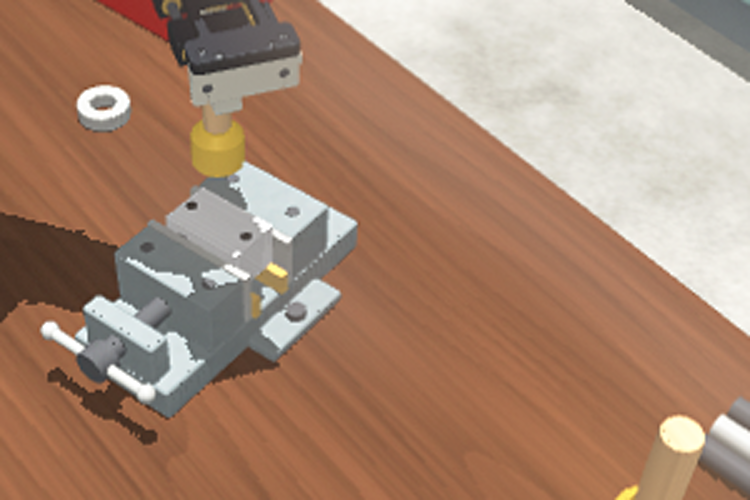

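View pics/h11_scene.png

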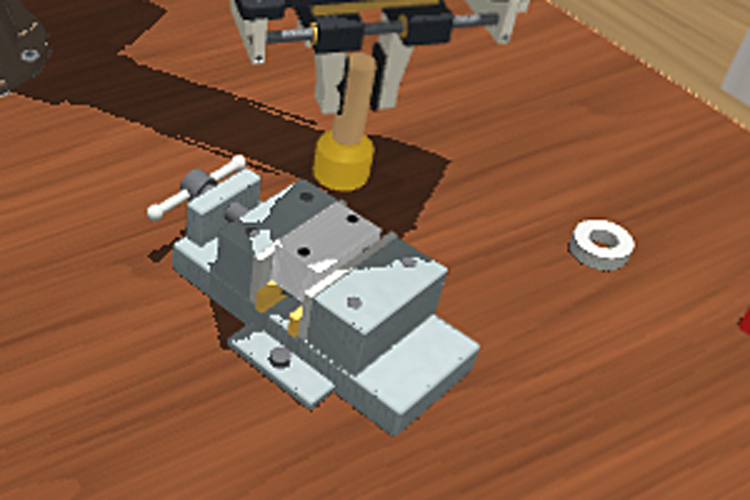

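Both views show the block's top at about 0.102 and the jaws 12 mm below it. Parallels' ends still show under it. I carry the tamper to clear bench near (0.60, -0.08).

>>> play_rows([
  [0,0,0,0.001,-0.02,0,0],
  [0,0,0,0.001,-0.04,0,0],
  [0,0,0,0.001,-0.045,0,0],
  [0,0,0,0.001,-0.045,0,0],
  [0,0,0,0.001,-0.04,0,0],
  [0,0,0,0.001,-0.025,0,0],
  [0,0,0,0,-0.01,0,0],
  [0,0,0,0,0,0,0],
  [0,0,0,0,0,0,0],
])

```text
t: 14.4
eef_pos: [0.5927, -0.0902, 0.2104]
ee_rot: [-3.138, -0.01, -0.333]
force: [0.4, 0.2, -3.2]
width: 0.0229
```

>>> play_rows([
  [0,0,0,0,0,-0.025,0],
  [0,0,0,0,0,-0.035,0],
  [0,0,0,0,0,-0.035,0],
  [0,0,0,0,0,-0.025,0],
  [0,0,0,0,0,-0.015,0],
  [0,0,0,0,0,0,0],
  [0,0,0,0,0,0,0],
])

```text
t: 15.28
eef_pos: [0.5951, -0.0841, 0.0742]
ee_rot: [-3.136, -0.015, -0.325]
force: [0.5, 0.7, -1.7]
width: 0.0233
```

>>> play_rows([
  [0,0,0,0,0,-0.012,0],
  [0,0,0,0,0,-0.006,0],
  [0,0,0,0,0,-0.003,0],
  [0,0,0,0,0,0,0],
  [0,0,0,0,0,0,0],
])

```text
t: 15.9
eef_pos: [0.5965, -0.0841, 0.0539]
ee_rot: [-3.135, -0.019, -0.325]
force: [0.2, -0.1, -2.2]
width: 0.0233
```

>>> play_rows([
  [0,0,0,0,0,-0.002,0],
  [0,0,0,0,0,-0.002,0],
])

```text
t: 16.15
eef_pos: [0.5968, -0.0841, 0.0502]
ee_rot: [-3.134, -0.019, -0.325]
force: [-0.4, 0.8, -2.9]
width: 0.0227
```

>>> play_rows([
  [0,0,0,0,0,-0.002,0],
  [0,0,0,0,0,-0.002,0],
])

```text
t: 16.4
eef_pos: [0.5973, -0.0842, 0.0473]
ee_rot: [-3.135, -0.02, -0.324]
force: [-6.7, 3.7, 20.6]
width: 0.0231
```

>>> play_rows([
  [0,0,0,0,0,-0.002,0],
])

```text
t: 16.52
eef_pos: [0.5976, -0.0843, 0.0474]
ee_rot: [-3.135, -0.021, -0.323]
force: [-8.7, 3.9, 21.0]
width: 0.0231
```

It stands on the bench at underside height. I ease the load and open.

>>> play_rows([
  [0,0,0,0,0,0.001,0],
  [0,0,0,0,0,0,0.2],
  [0,0,0,0,0,0,0.35],
  [0,0,0,0,0,0,0.6],
  [0,0,0,0,0,0,1],
  [0,0,0,0,0,0,1],
  [0,0,0,0,0,0,1],
], grip_force=10)

```text
t: 17.4
eef_pos: [0.5986, -0.0843, 0.0489]
ee_rot: [-3.134, -0.023, -0.323]
force: [1.0, -1.3, 0.5]
width: 0.0651
```

>>> play_rows([
  [0,0,0,0,0,0,1],
  [0,0,0,0,0,0,1],
  [0,0,0,0,0,0.015,1],
  [0,0,0,0,0,0.03,1],
  [0,0,0,0,0,0.04,1],
  [0,0,0,0,0,0.04,1],
  [0,0,0,0,0,0.04,1],
  [0,0,0,0,0,0.03,1],
  [0,0,0,0,0,0,1],
  [0,0,0,0,0,0,1],
])

```text
t: 18.65
eef_pos: [0.5974, -0.0849, 0.2582]
ee_rot: [-3.133, -0.028, -0.322]
force: [-0.6, 0.7, -0.7]
width: 0.0878
```

```bash
python3 - <<'E'
from h import *
from station import *
s=get_state();print(s["t"],s["eef_pos"],s["force"],s["width"],abs(s["qd"]).max())
for n in("side","scene"):
    p,d=grab_frame(n);cv2.imwrite(f"pics/f_{n}.png",p)
    X=cloud(n,dict(p=p,d=d)).reshape(-1,3)
    for lab,c in(("soft",(.598,-.084)),("hard",(.4515,-.1525))):
      for lo,hi in((.095,.11),(.045,.09)):
        Q=X[(np.hypot(X[:,0]-c[0],X[:,1]-c[1])<.035)&(X[:,2]>lo)&(X[:,2]<hi)]
        if len(Q):print(n,lab,lo,len(Q),Q.mean(0).round(4),Q[:,2].max(),cv2.minEnclosingCircle(Q[:,:2].astype(np.float32)))
    Q=X[(X[:,0]>.53)&(X[:,0]<.64)&(X[:,1]>.09)&(X[:,1]<.21)&(X[:,2]>.097)&(X[:,2]<.119)];print(n,"block",len(Q),np.median(Q[:,2]))
E
```

```text
18.65 [ 0.5974191  -0.08494674  0.25816596] [-0.58544433  0.71517182 -0.7223723 ] 0.08778169746996334 0.01940397676923996
side soft 0.095 117 [ 0.5912 -0.0837  0.1023] 0.10711756084669055 ((0.5929283499717712, -0.082142174243927), 0.012835042551159859)
side soft 0.045 166 [ 0.5874 -0.0877  0.0679] 0.0899569577120306 ((0.5919044017791748, -0.08284690976142883), 0.01214474905282259)
side hard 0.095 144 [ 0.4498 -0.1529  0.1026] 0.10696571958339318 ((0.4510989189147949, -0.1510254144668579), 0.012982523068785667)
side hard 0.045 181 [ 0.4462 -0.1577  0.068 ] 0.08975068024921573 ((0.45068544149398804, -0.1521068662405014), 0.012177150696516037)
side block 646 0.10096204133288667
scene soft 0.095 126 [ 0.5967 -0.0838  0.104 ] 0.10785936657430228 ((0.5946033596992493, -0.08298685401678085), 0.012398320250213146)
scene soft 0.045 172 [ 0.6014 -0.0857  0.0682] 0.08955612284617431 ((0.5950703620910645, -0.08319081366062164), 0.011814167723059654)
scene hard 0.095 108 [ 0.455  -0.1528  0.1039] 0.10795598976790965 ((0.45268115401268005, -0.15272635221481323), 0.012237630784511566)
scene hard 0.045 169 [ 0.46   -0.1538  0.0684] 0.08996263031291052 ((0.4537004232406616, -0.15253494679927826), 0.012110191397368908)
scene block 679 0.10285359451572929
```

View pics/f_side.png

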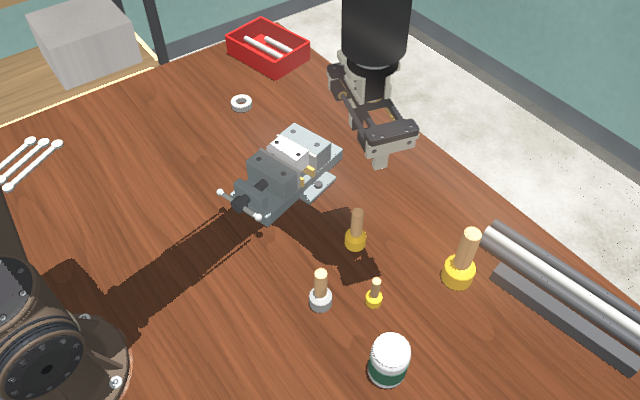

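View pics/f_scene.png

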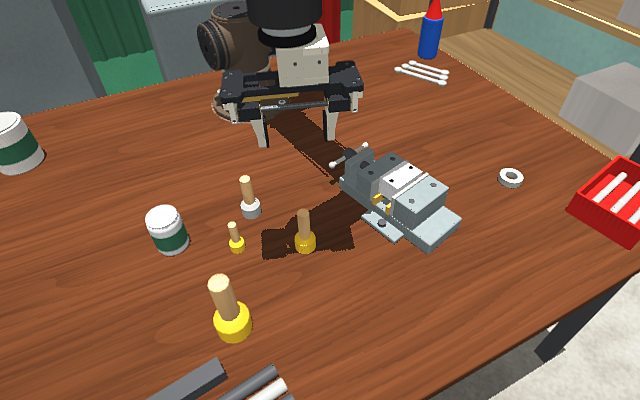

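The middle yellow tamper stands upright at side (356,230) / scene (305,232), clear of the gripper. The block is home and the steel tamper hasn't moved. I'll hand the job in.

```bash
python3 -c "
from station import *
print(job_done())"
```

```text
the job is handed in; nothing more can be done
None
```

The aluminium block is pressed home and the middle-sized yellow tamper is standing upright on the bench again, released. The job was handed in at about 19 s.

- **Pressing:** I gripped the tamper's wooden handle and pressed the block down about 13–14 mm. It slid at about 10 N until the hard stop, and stayed put under a last push of about 45 N. That push was above the roughly 20 N called fine, but well under the 120 N wrist limit.
- **Block height:** its top read 0.101 m in the side view and 0.103 m in the scene view, against 0.102 m for home and a limit of 0.1045 m. The parallels' ends still showed beneath it. I could not measure the contact force on the parallels directly.
- **Yellow tamper:** it stands near (0.594, -0.083). The top and lower handle centres agree within about 1 mm, so it is upright.
- **Steel tamper:** it is where it started, within about 1 mm.
- **Gripper:** it is open and about 0.13 m above everything nearby.

**Disagreement:** in the depth images the fingertips sat about 33 mm further back than the tool description says. I chose a grip height that was safe under either reading, and the grip held throughout.

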